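# Roll the post offcut onto the line under the drill

### The arm

A 7-joint arm with a two-finger parallel gripper is mounted at the origin on the work surface. World frame = base frame: x ahead of the robot, y to its left, z up, the work surface at z = 0. Lengths are in m, angles in rad, forces in N, time in s.
With the tool pointing down it reaches from about 0.35 to 0.9 m from the base axis. Payload 19.9 kg.
Tool frame: the origin (TCP) lies between the finger pads; the fingertips stand 22 mm ahead of it and the grasp point (between the pads) lies 3 mm ahead of it; z points along the fingers, x is the direction in which the jaws open and shut, and the axes are right-handed (so a half turn about z gives the same grasp; the last joint's range is limited). The gripper opens to 94 mm and grips with 3 to 60 N. Pads are 16 mm wide; open, the fingers measure 119 mm over their backs; the gripper's body (75 mm by 177 mm) begins 78 mm behind the grasp point.
Start: joints at [-1.183, 0.417, -0.01, 1.614, 0.005, 1.111, -0.053], TCP at [0.26, 0.568, 0.227] pointing down, gripper open.
Joint ranges: [-2.81, 2.81], [-0.39, 2.02], [-1.27, 1.25], [0.06, 2.57], [-1.19, 4.33], [0.19, 2], [-2.82, 2.82]. Speed limits (rad/s): [1.89, 1.89, 2.39, 2.39, 3.01, 3.01, 3.01].

### API

Orientations are given as a unit quaternion [w, x, y, z].
In Python, from plant import env gives the robot as it stands.
- The arm moves only by the tool move_arm, never from a script. Its arguments are lists of equal length, an entry for each row: "grip": the finger opening in cm, from 0 to 9.4; "translation": the shift along the tool's x, y, z in cm, a list of three; "twist": the turn, a rotation vector about the tool's x, y, z in rad, a list of three. A call has exactly 8 rows; each row shifts and turns the pose as measured when the row begins, along the tool's axes as they then stand; what a row does not reach is not made up. A row lasts 1/12 s, in which the tool goes at most 41.7 mm and 7.16 degrees, less where a joint would pass 70% of its speed; a pose out of reach is approached as far as the arm can. A call is refused whole if a number of a shift passes 4.17 or a number of a turn 0.125, either way. A call with a gripper value outside its range is refused whole. The fingers move at their own pace and stop on an object; the grip force is fixed at half the most. Time passes only in rows, so rows that do not move let the fingers close, or fill a call up. It gives the time, the measured TCP pose, the force and the opening at its end, in the units of the state.
- env.read_state(): the state, without advancing time (a new reading comes with each control period).
- env.read_camera(name): name is "side" or "top" or "wrist"; returns a dict with "image" (384x512x3 uint8, red, green, blue), "z_map" (384x512 float32, m along the optical axis (not along the pixel's ray), 0 where there is no reading), "fx", "fy", "cx", "cy" (pixels), "T" (4x4, takes a point from camera to world coordinates). Camera axes: x right, y up, looking along -z (the intrinsics and any distortion apply to the point x, -y, -z); pixel columns grow to the right and rows downward; lengths in m; the calibration is good to about 2 mm. The wrist camera is an equidistant fisheye: a pixel r from the principal point sees the ray r / f radians off the axis. A picture is of the moment at which its call begins.
- env.close_job(): hands the job in, once; it reports no verdict.
Trained networks look in the newest picture that a camera, given by its name, has taken for a name from the list of things; names that differ only in an ending like _2 or _b are one class to them, and where a whole thing is asked for, a point or a joint stands for the part that bears it (a point fixed in the world has none). Each returns a list of dicts, best first, with "confidence" (0 to 1); they miss things now and then, are a little off and sometimes report something else, mostly with a low value. They report only what shows in the picture. A call takes as long as a camera call. They do not tell look-alikes from the thing itself.
- env.look_for(camera, query): "at" ([column, row] in pixels, amid what is visible of it).
- env.place_of(camera, query): "at" ([column, row] in pixels: a listed point, or the origin of a listed thing).
The state is a dict: "time": time; "qpos": joint angles; "qvel": joint speeds; "joint_torque": joint torques, N m; "eef_pos": TCP position; "ee_rot": TCP orientation; "contact_force": force on the tool from outside, world axes, zero at the start; "wrist_torque": the same for the moment, N m; "gripper_width": finger opening in m.
Only numpy, scipy, OpenCV 4.12 (cv2) and the standard library are available. Lean on these libraries where they do the work, as an engineer would, in place of code of your own. Each camera call takes 0.05 s, during which the arm holds its last target.

### The job

Roll the fat round post offcut forward out of its two thin battens and stop it squarely on the yellow line under the bench drill, ready for drilling, and leave it lying there still. Roll it along the mat with a light hand, neither gripping nor lifting it, and keep it in check: once over the batten it runs away, and it must not get more than a couple of centimetres past the line. Leave the drill and the other tools alone.

Things in the scene. Friction and masses are not known exactly. Their poses are not given: they have to be found in the camera images.
- post_mid (a point): centre (on the axis, half-way along) of the loose varnished round timber post offcut, 70 mm in diameter, 180 mm long, 0.3 to 0.6 kg; y axis = cylinder axis, x and z turn as it rolls. 38 mm above the bench when it rests on the mat. Smooth, and it rolls very freely: from 0.1 m/s it runs on some 50 mm. Fingers set 68 mm apart and leaned back 40 degrees can straddle it loosely, one behind and one before. It starts between the battens.
- chocks: two thin fixed pine battens, each 10 mm wide, 2 mm high, 240 mm long in y, inner faces 26 mm apart; the post lies between them. It climbs out under a push of 3 to 4 N, then runs off by itself, past the line, unless held in check. Origin midway between them, on the mat (3 mm above the bench). x axis: towards the yellow line, the way to roll; y axis: parallel to the line.
- stand: yellow line painted on the mat (6 mm wide, 280 mm long), 125 to 160 mm beyond the battens' middle, with the fixed grey bench-drill stand. Origin: middle of the line, on the mat (3 mm above the bench), below the drill bit; y axis along the line, x axis the rolling direction. Behind the line: base plate (14 mm thick) from x = +145 mm, column (32 mm thick) at x = +195 mm.
- drill_head (a point): middle of the drill head's underside, 225 mm above the mat over the middle of the line. The head is 100 mm (x) by 120 mm (y), 40 mm high, with the green drill on top to 355 mm above the mat; chuck (34 mm across) and bit hang 45 mm below it; an arm runs back to the column. A vertical tool hits the head before it reaches the line: there lean the tool back towards the robot by 35 to 45 degrees.
- level: yellow plastic spirit level, 200 x 24 x 50 mm, long in x, standing on edge; origin under its middle. Leave alone.
- pliers: slip-joint pliers with red handles, 170 x 70 mm, 16 mm thick, long in x (jaws at +x), lying beyond the line's +y end; origin at the pivot, on the mat. Leave alone.
- file: steel file with wooden handle, 205 mm long in x, 22 mm wide and thick, lying beside the rolling path on the -y side; origin under its middle. Leave alone.
- tub: clear plastic tub with clipped-on lid, 138 x 186 x 85 mm; origin under its middle. Leave alone.
- hammer: hammer lying along its own x axis; origin under its middle. Leave alone.
Mind the look-alikes: they are no part of the job. Leave any purple look-alike of the part that bears post_mid alone.

How it is judged:
On the way:
1. the post has rolled (turned) at least a quarter turn out of the battens (angle between post_mid's own z axis and vertical above 1.4 rad and x of post_mid in the frame of chocks above 0.05 m), for 0.02 s.
At the end, for the whole second after the job is handed in: the post lies still on the mat, released, its axis within 8 mm of the middle of the yellow line and within 6 degrees of its direction, its middle within 30 mm of the point below the bit (x of post_mid in the frame of stand between -0.008 and 0.008 m and y of post_mid in the frame of stand between -0.03 and 0.03 m and height (world z) of post_mid between 0.034 and 0.042 m and angle between the y axis of post_mid and the y axis of stand, either way round below 0.105 rad and linear speed of post below 0.01 m/s and contact force between post and the fingers below 0.1 N); the robot touches nothing.
It fails at once if the post is lifted clear of the mat (more than 12 mm) (height (world z) of post_mid above 0.05 m).
It fails at once if the post runs more than 30 mm past the line (x of post_mid in the frame of stand above 0.03 m).
It fails at once if the robot presses or grips the post hard, over 40 N (contact force between post and the fingers above 40 N or contact force between post and the arm above 40 N).
It fails at once if the robot hits the drill stand (over 3 N) (contact force between any of the arm, the fingers and stand above 3 N).
It fails at once if one of the other tools is moved more than 15 mm (distance of any of level, pliers, file, tub, hammer from where it was at the start of the episode above 0.015 m).
It also fails if it takes over 48 s, if anything falls off the work surface, if the arm or the gripper's body presses on something with over 40 N, if the wrist force passes 120 N, or if a joint passes its speed limit or range.

## Working session

There is one attempt and no reset: what is moved stays moved. The work goes in short steps, Python scripts to look and compute and a tool call to move; the robot and the scene stay as the last step left them, time stands still between calls to the robot, and variables do not carry over. Pictures are saved under pics/ and viewed, and the job is handed in when it is done.

Besides the shell and the picture viewer there is one more tool, called after "Request:" as name(argument=value, ...) on one line, values as JSON. move_arm: Moves the arm, as the interface text tells. Its arguments: {"type":"object","properties":{"grip":{"type":"array"},"translation":{"type":"array"},"twist":{"type":"array"}},"required":["grip","translation","twist"]}

```bash
ls; mkdir -p pics; python3 - <<'E'
from plant import env
import cv2, numpy as np
s=env.read_state(); print(s)
for c in ["side","top","wrist"]:
    d=env.read_camera(c); cv2.imwrite(f"pics/{c}0.png",d["image"][:,:,::-1]); print(c,d["fx"],d["cx"],d["cy"],np.round(d["T"],3).tolist())
    for q in ["post_mid","chocks","stand","drill_head","level","pliers","file","tub","hammer"]:
        print(q,[(np.round(r["at"],1).tolist(),round(r["confidence"],2)) for r in env.place_of(c,q)][:4])
print(env.read_state()["time"])
E
```

```text
pics
{'time': 0.0, 'qpos': array([-1.18350455,  0.41797846, -0.01027225,  1.61418965,  0.00470259,
        1.11069895, -0.05301948]), 'qvel': array([-6.65868546e-04, -1.23698751e-03, -1.46776650e-04, -3.05893268e-04,
        4.24293255e-04, -1.34569366e-05,  1.77834317e-05]), 'joint_torque': array([-1.18687299e-04, -8.51276708e+01,  6.38853740e-01, -4.25977170e+01,
       -4.88253159e-02,  1.87510089e-02,  9.54142092e-05]), 'eef_pos': array([0.25973535, 0.56807702, 0.22681611]), 'ee_rot': array([ 3.82116142e-04,  8.41369831e-01,  5.40459448e-01, -4.95344466e-04]), 'contact_force': array([-0.868811  ,  0.63715657,  0.3432949 ]), 'wrist_torque': array([ 0.03453233, -0.0206502 , -0.03475277]), 'gripper_width': 0.09359896702730915}
side 449.11765756949137 260.73320758103944 188.97608981352175 [[0.762, 0.503, -0.408, -0.063], [-0.648, 0.581, -0.493, -0.637], [-0.011, 0.64, 0.768, 1.133], [0.0, 0.0, 0.0, 1.0]]
post_mid [([273.7, 118.0], 0.76), ([295.2, 213.4], 0.65), ([259.7, 348.0], 0.59)]
chocks []
stand [([336.6, 196.7], 0.65)]
drill_head [([342.0, 150.0], 0.65)]
level [([215.4, 126.4],
[... 231 characters left out ...]
.012, 0.005, -0.006], [0.007, 0.186, 0.983, 1.455], [0.0, 0.0, 0.0, 1.0]]
post_mid [([358.5, 304.5], 0.75), ([277.6, 193.0], 0.68), ([165.2, 120.4], 0.68), ([120.5, 174.3], 0.39)]
chocks []
stand [([284.2, 151.0], 0.68)]
drill_head [([288.9, 127.7], 0.76)]
level [([120.1, 175.5], 0.74)]
pliers [([221.6, 159.9], 0.64)]
file [([339.4, 169.7], 0.82)]
tub [([122.7, 242.8], 0.98)]
hammer [([382.7, 178.4], 0.81)]
wrist 297.3186396354542 251.4084588564001 194.4959788116614 [[0.415, -0.88, -0.232, 0.191], [0.91, 0.401, 0.108, 0.599], [-0.002, -0.256, 0.967, 0.384], [0.0, 0.0, 0.0, 1.0]]
post_mid []
chocks []
stand []
drill_head []
level []
pliers []
file []
tub [([194.4, 287.4], 0.56)]
hammer []
1.5
```

View pics/top0.png

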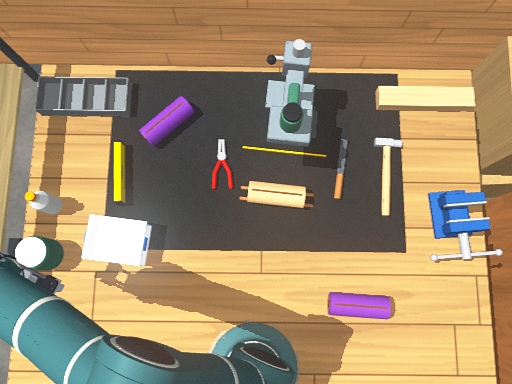

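View pics/side0.png

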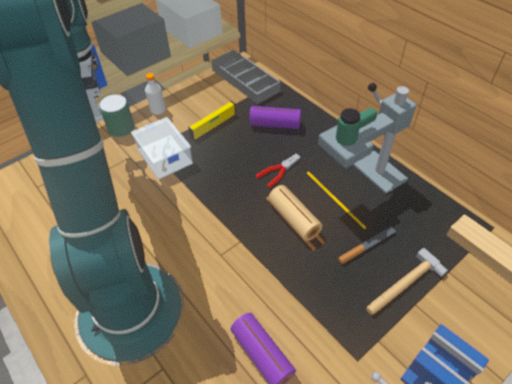

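Post candidates in the top view are the tan one at (277,193), and purple look-alikes at (358,304) and (165,120). The tan one lies between the battens, so I choose it. The yellow line runs from (243,148) to (326,156). Next I measure it and check a close crop.

```bash
cat > h.py <<'E'
import numpy as np, cv2
from scipy.spatial.transform import Rotation as R
def cloud(d):
    z=d["z_map"]; v,u=np.mgrid[:z.shape[0],:z.shape[1]]
    p=np.stack([(u-d["cx"])/d["fx"]*z,-(v-d["cy"])/d["fy"]*z,-z],-1)
    T=np.array(d["T"]); return p@T[:3,:3].T+T[:3,3]
def ray(d,uv,z0):
    T=np.array(d["T"]); r=T[:3,:3]@np.array([(uv[0]-d["cx"])/d["fx"],-(uv[1]-d["cy"])/d["fy"],-1])
    o=T[:3,3]; return o+r*(z0-o[2])/r[2]
def seg(P):
    c=P.mean(0); q=P-c; w,v=np.linalg.eigh(q.T@q); return c,v[:,-1],q@v[:,-1]
def measure(d,verbose=True):
    C=cloud(d); im=d["image"]; hsv=cv2.cvtColor(im,cv2.COLOR_RGB2HSV)
    ok=(d["z_map"]>0)
    y=(hsv[...,0]>20)&(hsv[...,0]<35)&(hsv[...,1]>180)&(hsv[...,2]>120)
    m=y&ok&(abs(C[...,2])<.02)&(C[...,0]>.4)&(C[...,0]<.65)&(abs(C[...,1]+.05)<.2)
    return C,hsv,m
E
python3 - <<'E'
from plant import env
from h import *
for c in ["top","side"]:
    d=env.read_camera(c); np.savez(f"{c}.npz",**d)
    C,hsv,m=measure(d)
    v,u=np.nonzero(m); P=np.array([ray(d,(a,b),.003) for a,b in zip(u,v)])
    cc,ax,t=seg(P[:,:2]); ext=[t.min(),t.max()]
    print(c,"line n",len(u),"mean",cc,"axis",ax,"mid",cc+ax*np.mean(ext),"ext",ext)
    B=(C[...,2]>.03)&(C[...,2]<.085)&(d["z_map"]>0)
    B&=(abs(C[...,0]-.44)<.1)&(abs(C[...,1]+.03)<.13)&(hsv[...,1]<150)
    P=C[B]; print("post n",len(P),"x",P[:,0].min(),P[:,0].max(),"y",P[:,1].min(),P[:,1].max(),"zmax",np.percentile(P[:,2],[50,95,99]))
    cc,ax,t=seg(P[:,:2]);print(cc,ax,t.min(),t.max())
    im=d["image"].copy(); cr=im[130:240,200:360] if c=="top" else im[140:270,240:400]
    cv2.imwrite(f"pics/crop_{c}.png",cv2.resize(cr,None,fx=4,fy=4,interpolation=cv2.INTER_CUBIC)[:,:,::-1])
E
```

```text
Traceback (most recent call last):
IndexError: too many indices for array: array is 1-dimensional, but 2 were indexed
```

```bash
ls pics
```

```text
side0.png
top0.png
wrist0.png
```

```bash
python3 - <<'E'
from h import *
d=dict(np.load("top.npz")); C=cloud(d)
hsv=cv2.cvtColor(d["image"],cv2.COLOR_RGB2HSV)
for uv in [(284,151),(260,149),(277,193),(230,230),(167,120)]: print(uv,C[uv[1],uv[0]],hsv[uv[1],uv[0]],d["z_map"][uv[1],uv[0]])
E
```

```text
(284, 151) [ 0.69470878 -0.09523657  0.00364862] [ 30 255 255] 1.5094978
(260, 149) [ 7.01712302e-01 -1.46982740e-02  2.34531785e-04] [ 30 255 255] 1.5137734
(277, 193) [ 0.53699402 -0.06921117  0.06920637] [ 25  88 255] 1.4155972
(230, 230) [0.42655404 0.07986748 0.00159203] [10 29 79] 1.4607561
(167, 120) [0.77518778 0.28858742 0.0664073 ] [139 161 227] 1.4609985
```

```bash
sed -i 's/(C\[...,0\]>.4)&(C\[...,0\]<.65)&(abs(C\[...,1\]+.05)<.2)/(abs(C[...,0]-.695)<.06)\&(abs(C[...,1]+.095)<.18)/' h.py
cat > an.py <<'E'
from h import *
def post(d,verbose=1):
    C,hsv,m=measure(d)
    B=(C[...,2]>.02)&(C[...,2]<.085)&(d["z_map"]>0)
    B&=(C[...,0]>.47)&(C[...,0]<.76)&(abs(C[...,1]+.08)<.13)&(hsv[...,1]<150)&(hsv[...,1]>45)&(hsv[...,0]<32)&(hsv[...,2]>130)
    n,l,st,ce=cv2.connectedComponentsWithStats(B.astype(np.uint8))
    if n<2: return None
    k=1+np.argmax(st[1:,4]); B=l==k
    P=C[B]; from scipy.optimize import least_squares
    # fit cylinder r=.035, axis horizontal at height h
    c0,ax0,t=seg(P[:,:2]); 
    a0=np.arctan2(-ax0[0],ax0[1]); a0=(a0+np.pi/2)%np.pi-np.pi/2
    def res(p):
        n_=np.array([np.cos(p[1]),np.sin(p[1])]); s=P[:,:2]@n_-p[0]
        return np.hypot(s,P[:,2]-p[2])-.035
    n0=np.array([np.cos(a0),np.sin(a0)])
    r=least_squares(res,[c0@n0,a0,.038],loss="soft_l1",f_scale=.003)
    p=r.x; nn=np.array([np.cos(p[1]),np.sin(p[1])]); e=np.array([-nn[1],nn[0]])
    t=P[:,:2]@e; lo,hi=np.percentile(t,[.5,99.5])
    return nn*p[0]+e*(lo+hi)/2,p[1],p[2],hi-lo,len(P),np.sqrt(np.mean(r.fun**2))
E
python3 - <<'E'
from plant import env
from an import *
for c in ["top","side"]:
    if c=="top": d=dict(np.load("top.npz"))
    else: d=env.read_camera(c); np.savez(f"{c}.npz",**d)
    C,hsv,m=measure(d)
    v,u=np.nonzero(m); P=np.array([ray(d,(a,b),.003) for a,b in zip(u,v)])
    cc,ax,t=seg(P[:,:2]); ext=[t.min(),t.max()]
    print(c,"line n",len(u),"mean",cc,"axis",ax,"mid",cc+ax*np.mean(ext),"ext",ext)
    print(post(d))
    im=d["image"].copy(); cr=im[130:240,200:360] if c=="top" else im[140:270,240:400]
    cv2.imwrite(f"pics/crop_{c}.png",cv2.resize(cr,None,fx=4,fy=4,interpolation=cv2.INTER_CUBIC)[:,:,::-1])
E
```

```text
top line n 159 mean [ 0.6952253  -0.09213634] axis [0.09670575 0.99531302] mid [ 0.69508228 -0.09360832] ext [np.float64(-0.14143945801940427), np.float64(0.1384816373592664)]
(array([ 0.54082047, -0.06577671]), np.float64(-0.0982157402653788), np.float64(0.037524678376742004), np.float64(0.17722493182796545), 1158, np.float64(0.002429839074722866))
side line n 213 mean [ 0.69098785 -0.09243839] axis [0.0949698  0.99548015] mid [ 0.69056149 -0.09690758] ext [np.float64(-0.14431426133528358), np.float64(0.13533530194151563)]
(array([ 0.53669473, -0.07014255]), np.float64(-0.0988031843000684), np.float64(0.03775641391285863), np.float64(0.18073760460931138), 1295, np.float64(0.0030832134827288383))
```

View pics/crop_top.png

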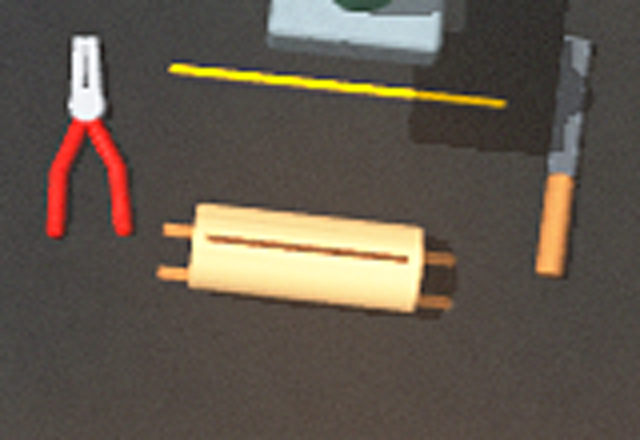

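View pics/crop_side.png

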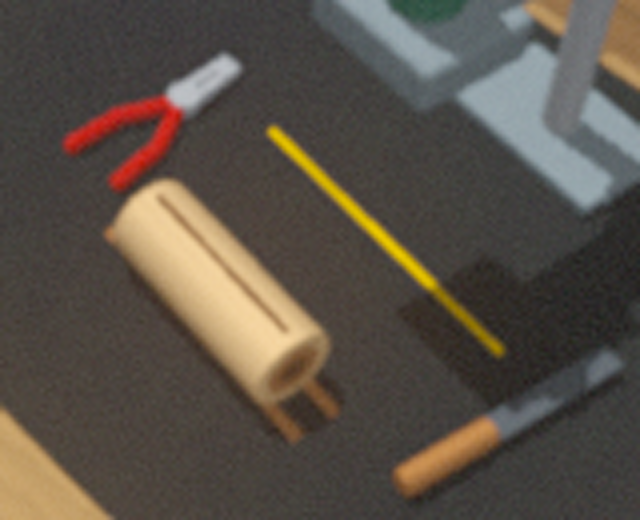

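The crops confirm the choice: the tan post (crop centre about (305,258)) sits between its battens, and the yellow line lies ahead of it. The post axis is 0.154 m short of the line and parallel to it, with about 12 mm of sideways offset, which is within tolerance. I now plan the first swing.

```bash
cat > plan.py <<'E'
from h import *
from plant import env
a=-0.0975; n=np.array([np.cos(a),np.sin(a),0]); Z=np.array([0,0,1.])
def Rlean(th,yaw=a):
    m=np.array([np.cos(yaw),np.sin(yaw),0]); x=np.cos(th)*m+np.sin(th)*Z; z=np.sin(th)*m-np.cos(th)*Z
    return np.stack([x,np.cross(z,x),z],1)
def cur():
    s=env.read_state(); q=s["ee_rot"]; return s,np.array(s["eef_pos"]),R.from_quat([q[1],q[2],q[3],q[0]]).as_matrix()
def plan(p1,R1,nrow):
    s,p0,R0=cur(); w=R.from_matrix(R0.T@R1).as_rotvec()/nrow
    A=sum(np.linalg.matrix_power(R.from_rotvec(w).as_matrix(),k) for k in range(nrow))
    t=np.linalg.solve(A,R0.T@(p1-p0))
    print("t",round(s["time"],2),"pos",np.round(p0,4),"q",np.round(s["qpos"],2),"F",np.round(s["contact_force"],1),"w",round(s["gripper_width"],4))
    print("row: trans cm",np.round(t*100,2),"twist",np.round(w,4),"norm",np.linalg.norm(t)*1e3,np.degrees(np.linalg.norm(w)))
E
python3 - <<'E'
from plan import *
plan(np.array([.45,-.04,.24]),Rlean(0),16)
E
```

```text
t 1.6 pos [0.2599 0.5684 0.2274] q [-1.18  0.42 -0.01  1.61  0.    1.11 -0.05] F [-0.3  0.1 -0. ] w 0.094
row: trans cm [-1.08  4.11 -0.08] twist [0.     0.     0.0775] norm 42.50574082795751 4.438784741635022
```

Request:
move_arm(grip=[9.4,9.4,9.4,9.4,9.4,9.4,9.4,9.4], translation=[[-1.05,4.0,-0.1],[-1.05,4.0,-0.1],[-1.05,4.0,-0.1],[-1.05,4.0,-0.1],[-1.05,4.0,-0.1],[-1.05,4.0,-0.1],[-1.05,4.0,-0.1],[-1.05,4.0,-0.1]], twist=[[0,0,0.078],[0,0,0.078],[0,0,0.078],[0,0,0.078],[0,0,0.078],[0,0,0.078],[0,0,0.078],[0,0,0.078]])

```text
time: 2.27
eef_pos: [0.4446, 0.3042, 0.2339]
ee_rot: [-0.002, 0.968, 0.251, -0.001]
contact_force: [1.1, -0.3, 0.1]
gripper_width: 0.094
```

```bash
python3 - <<'E'
from plan import *
plan(np.array([.45,-.04,.24]),Rlean(0),8)
plan(np.array([.45,-.06,.20]),Rlean(.6),12)
E
```

```text
t 2.27 pos [0.4446 0.3042 0.2339] q [-0.85  0.26  0.23  1.83 -0.07  1.06 -0.08] F [ 1.1 -0.3  0.1] w 0.094
row: trans cm [-0.98  4.26 -0.09] twist [-0.0005  0.0002  0.0755] norm 43.68866292699413 4.327601571068543
t 2.27 pos [0.4446 0.3042 0.2339] q [-0.85  0.26  0.23  1.83 -0.07  1.06 -0.08] F [ 1.1 -0.3  0.1] w 0.094
row: trans cm [-0.74  2.99  0.18] twist [-0.0154  0.0486  0.0487] norm 30.864336984520456 4.040201279080919
```

Request:
move_arm(grip=[9.4,9.4,9.4,9.4,9.0,8.5,8.5,8.5], translation=[[-0.75,3.1,0.18],[-0.75,3.1,0.18],[-0.75,3.1,0.18],[-0.75,3.1,0.18],[-0.75,3.1,0.18],[-0.75,3.1,0.18],[-0.75,3.1,0.18],[-0.75,3.1,0.18]], twist=[[-0.015,0.049,0.049],[-0.015,0.049,0.049],[-0.015,0.049,0.049],[-0.015,0.049,0.049],[-0.015,0.049,0.049],[-0.015,0.049,0.049],[-0.015,0.049,0.049],[-0.015,0.049,0.049]])

```text
time: 2.93
eef_pos: [0.473, 0.037, 0.2171]
ee_rot: [0.007, 0.977, 0.038, 0.211]
contact_force: [1.3, -0.9, 0.1]
gripper_width: 0.085
```

```bash
python3 - <<'E'
from plan import *
plan(np.array([.45,-.06,.16]),Rlean(.75),8)
E
```

```text
t 2.93 pos [0.473  0.037  0.2171] q [-0.66 -0.07  0.45  2.3   0.24  0.5  -0.31] F [ 1.3 -0.9  0.1] w 0.085
row: trans cm [-0.64  1.2   0.47] twist [-0.0086  0.0402  0.0197] norm 14.362910901946139 2.6136634178745557
```

```bash
cat > fk.py <<'E'
from h import *
import itertools
def rt(Rm,t): 
    T=np.eye(4);T[:3,:3]=Rm;T[:3,3]=t;return T
E
python3 - <<'E'
from plan import *
print(repr(cur()[0]["qpos"]),repr(cur()[0]["eef_pos"]),repr(cur()[0]["ee_rot"]))
import itertools
from scipy.optimize import least_squares
S=[([-1.18350455,.41797846,-.01027225,1.61418965,.00470259,1.11069895,-.05301948],[.25973535,.56807702,.22681611],[3.82e-4,.84137,.54046,-4.95e-4]),
([-.85,.26,.23,1.83,-.07,1.06,-.08],[.4446,.3042,.2339],[-.002,.968,.251,-.001])]
s=cur()[0]; S.append((s["qpos"],s["eef_pos"],s["ee_rot"]))
ry=lambda q:R.from_euler("y",q).as_matrix(); rz=lambda q:R.from_euler("z",q).as_matrix()
for sg in itertools.product([1,-1],repeat=4):
    def fk(q,p):
        A=rz(sg[0]*q[0]); x=np.array([0,0,p[0]])
        A=A@ry(q[1])@rz(sg[1]*q[2]); x=x+A@np.array([p[4],0,p[1]])
        A=A@ry(q[3])@rz(sg[2]*q[4]); x=x+A@np.array([p[5],0,p[2]])
        A=A@ry(q[5])@rz(sg[3]*q[6]+p[7]); x=x+A@np.array([0,0,p[3]]) 
        return A,x
    def res(p):
        o=[]
        for q,x0,qq in S:
            A,x=fk(q,p); B=R.from_quat([qq[1],qq[2],qq[3],qq[0]])
            o+=list((x-x0)); o+=list(.3*(R.from_matrix(A).inv()*B).as_rotvec())
        return o
    for p7 in (0,np.pi/2,np.pi,-np.pi/2):
        r=least_squares(res,[.36,.45,.45,.2,0,0,0,p7])
        if r.cost<1e-3: print(sg,r.cost,np.round(r.x,3))
E
```

```text
array([-0.66059093, -0.07333918,  0.45219459,  2.29755306,  0.23647004,
        0.50240775, -0.30876257]) array([0.47296817, 0.03697451, 0.21709742]) array([0.00707805, 0.97666038, 0.03808807, 0.21126689])
(-1, -1, -1, -1) 0.000745094104653672 [ 0.668  0.313  0.62   0.237  0.036  0.219 -0.     3.144]
(-1, -1, -1, -1) 0.0007450941046536737 [ 0.668  0.313  0.62   0.237  0.036  0.219 -3.441  3.144]
(-1, -1, -1, -1) 0.0007450941046536727 [ 6.680e-01  3.130e-01  6.200e-01  2.370e-01  3.600e-02  2.190e-01
 -1.000e-03  3.144e+00]
(-1, -1, -1, -1) 0.0007450941046536774 [ 0.668  0.313  0.62   0.237  0.036  0.219 -3.451 -3.14 ]
```

```bash
cat > fk.py <<'E'
from h import *
from scipy.optimize import least_squares
ry=lambda q:R.from_euler("y",q).as_matrix(); rz=lambda q:R.from_euler("z",q).as_matrix()
S=[([-1.18350455,.41797846,-.01027225,1.61418965,.00470259,1.11069895,-.05301948],[.25973535,.56807702,.22681611],[3.82e-4,.84137,.54046,-4.95e-4]),
([-.85,.26,.23,1.83,-.07,1.06,-.08],[.4446,.3042,.2339],[-.002,.968,.251,-.001]),
([-0.66059093, -0.07333918,  0.45219459,  2.29755306,  0.23647004,0.50240775, -0.30876257],[0.47296817, 0.03697451, 0.21709742],[0.00707805, 0.97666038, 0.03808807, 0.21126689])]
def fk(q,p):
    A=rz(-q[0]); x=np.array([0,0,p[0]])
    A=A@ry(q[1])@rz(-q[2]); x=x+A@np.array([p[4],p[6],p[1]])
    A=A@ry(q[3])@rz(-q[4]); x=x+A@np.array([p[5],p[7],p[2]])
    A=A@ry(q[5])@rz(-q[6]+np.pi); x=x+A@np.array([p[8],0,p[3]])
    return A,x
def res(p,reg=1e-2):
    o=[]
    for q,x0,qq in S:
        A,x=fk(q,p); B=R.from_quat([qq[1],qq[2],qq[3],qq[0]])
        o+=list((x-x0)); o+=list(.3*(R.from_matrix(A).inv()*B).as_rotvec())
    return np.array(o+list(reg*np.array(p[4:])))
P0=[.36,.45,.45,.2,0,0,0,0,0]
E
python3 - <<'E'
from fk import *
r=least_squares(res,P0); print(np.round(r.x,3)); print(np.round(res(r.x)[:18],4).reshape(-1,6))
E
```

```text
[ 0.328  0.476  0.493  0.29   0.024  0.019 -0.005 -0.026 -0.023]
[[-0.0004  0.0004 -0.0002 -0.      0.     -0.    ]
 [ 0.0001 -0.0006  0.0002  0.0006  0.      0.0017]
 [ 0.      0.0001 -0.      0.     -0.      0.    ]]
```

```bash
cat > ik.py <<'E'
from fk import *
lo=np.array([-2.81,-.39,-1.27,.06,-1.19,.19,-2.82]);hi=np.array([2.81,2.02,1.25,2.57,4.33,2,2.82])
p=least_squares(res,P0).x
def ik(x0,R0,seed):
    def f(q):
        A,x=fk(q,p); return np.r_[(x-x0),.3*R.from_matrix(A.T@R0).as_rotvec(),1e-4*(q-seed)]
    r=least_squares(f,np.clip(seed,lo+.01,hi-.01),bounds=(lo,hi)); return r.x,np.abs(f(r.x)[:6]).max()
E
python3 - <<'E'
from plan import *
from ik import *
q0=cur()[0]["qpos"]; rng=np.random.default_rng(0)
c0=np.array([.539,-.068,.038]); c1=c0+n*.156
for deg in (35,40,43):
    RR=Rlean(np.radians(deg))
    for nm,c,d in (("hover",c0,.085),("ins",c0,.01),("fin",c1,.01)):
        x=c-(d+.022)*RR[:,2]
        best=[]
        for k in range(25):
            s=q0 if k==0 else rng.uniform(lo,hi)
            q,e=ik(x,RR,s)
            if e<1.5e-3: best.append((np.abs(q-q0).max(),tuple(np.round(q,2))))
        best.sort(); print(deg,nm,x.round(3),[ (round(b[0],2),[float(z) for z in b[1]]) for b in best[:3]],len(best))
E
```

```text
35 hover [ 0.478 -0.062  0.126] [(np.float64(1.95), [1.29, 0.29, -1.23, 2.55, 2.08, 0.27, -1.95]), (np.float64(1.97), [1.31, 0.3, -1.26, 2.55, 2.05, 0.29, -1.92]), (np.float64(1.98), [1.32, 0.31, -1.26, 2.55, 2.04, 0.29, -1.91])] 11
35 ins [ 0.521 -0.066  0.064] [(np.float64(1.93), [1.27, 0.86, -1.27, 2.46, 2.1, 0.73, -1.67]), (np.float64(1.93), [1.27, 0.86, -1.27, 2.46, 2.1, 0.73, -1.67]), (np.float64(1.93), [1.27, 0.86, -1.27, 2.46, 2.1, 0.73, -1.67])] 17
35 fin [ 0.676 -0.081  0.064] [(np.float64(1.65), [0.99, 0.88, -1.08, 2.09, 1.89, 0.62, -1.46]), (np.float64(1.66), [0.75, 0.67, -0.76, 2.09, 1.89, 0.37, -1.65]), (np.float64(1.67), [1.01, 0.9, -1.11, 2.09, 1.89, 0.64, -1.44])] 10
40 hover [ 0.471 -0.061  0.12 ] [(np.float64(3.44), [-0.2, 0.13, 0.44, 2.55, 3.68, 0.27, 2.69]), (np.float64(3.6), [-0.51, 0.16, 0.76, 2.54, 3.83, 0.28, 2.51]), (np.float64(3.91), [-0.98, 0.3, 1.25, 2.52, 4.15, 0.38, 2.11])] 4
40 ins [ 0.519 -0.066  0.063] [(np.float64(2.07), [1.31, 0.96, -1.27, 2.51, 2.31, 0.83, -1.76]), (np.float64(2.08), [1.3, 0.93, -1.25, 2.51, 2.31, 0.8, -1.78]), (np.float64(2.21), 
[... 269 characters left out ...]
46])] 14
43 hover [ 0.466 -0.061  0.116] [(np.float64(3.74), [-0.97, 0.33, 1.25, 2.57, 3.98, 0.47, 2.26]), (np.float64(3.74), [-0.97, 0.33, 1.25, 2.57, 3.98, 0.47, 2.26]), (np.float64(3.74), [-0.97, 0.33, 1.25, 2.57, 3.98, 0.47, 2.26])] 5
43 ins [ 0.517 -0.066  0.061] [(np.float64(2.18), [1.34, 1.04, -1.27, 2.53, 2.42, 0.9, -1.77]), (np.float64(2.18), [1.34, 1.04, -1.27, 2.53, 2.42, 0.9, -1.77]), (np.float64(2.19), [1.33, 1.02, -1.26, 2.53, 2.42, 0.88, -1.79])] 18
43 fin [ 0.673 -0.081  0.061] [(np.float64(2.01), [1.16, 1.17, -1.27, 2.18, 2.25, 0.86, -1.52]), (np.float64(2.01), [1.16, 1.17, -1.27, 2.18, 2.25, 0.86, -1.52]), (np.float64(2.01), [1.16, 1.17, -1.27, 2.18, 2.25, 0.86, -1.52])] 17
```

```bash
python3 - <<'E'
from plan import *
from ik import *
q0=cur()[0]["qpos"]; rng=np.random.default_rng(1)
c0=np.array([.539,-.068,.038])
W=np.array([1,1,1,1,1,1,1])
for deg in (33,38,40):
  for back,up in ((.02,.06),(.02,.09),(.0,.12)):
    RR=Rlean(np.radians(deg)); x=c0-.032*RR[:,2]-back*n+up*Z
    best=[]
    for k in range(40):
        s=q0 if k==0 else rng.uniform(np.maximum(lo,q0-2.3),np.minimum(hi,q0+2.3))
        q,e=ik(x,RR,s)
        if e<1.5e-3: best.append((np.linalg.norm(q-q0),q))
    best.sort(key=lambda b:b[0]); print(deg,up,x.round(3),len(best))
    for b in best[:1]:
        print("  ",round(b[0],2),b[1].round(2))
        q=q0.copy()
        for t in np.linspace(0,1,25)[1:]:
            A,xx=fk(q0+t*(b[1]-q0),p); q,e=ik(xx,A,q)
            if abs(t*8-round(t*8))<1e-9 : print("    ",round(t,2),xx.round(3),"zaxis",A[:,2].round(2),"xaxis",A[:,0].round(2),q.round(2),round(e,4))
E
```

```text
33 0.06 [ 0.502 -0.064  0.125] 32
   2.12 [-0.65  0.22  0.83  2.34 -1.19  0.19  1.16]
     0.12 [0.468 0.039 0.197] zaxis [ 0.39  0.05 -0.92] xaxis [0.92 0.07 0.4 ] [-0.7  -0.04  0.54  2.3   0.06  0.46 -0.13] 0.0
     0.25 [0.467 0.038 0.181] zaxis [ 0.39  0.09 -0.92] xaxis [0.92 0.05 0.4 ] [-0.7   0.    0.59  2.31 -0.12  0.42  0.06] 0.0
     0.38 [0.47  0.034 0.168] zaxis [ 0.41  0.12 -0.91] xaxis [0.91 0.03 0.41] [-0.65  0.04  0.59  2.31 -0.3   0.39  0.24] 0.0
     0.5 [0.476 0.025 0.157] zaxis [ 0.43  0.12 -0.89] xaxis [0.9  0.   0.43] [-0.61  0.07  0.6   2.32 -0.46  0.34  0.41] 0.0
     0.62 [0.484 0.011 0.147] zaxis [ 0.46  0.11 -0.88] xaxis [ 0.89 -0.02  0.46] [-0.58  0.1   0.61  2.32 -0.62  0.3   0.58] 0.0
     0.75 [ 0.492 -0.009  0.139] zaxis [ 0.49  0.07 -0.87] xaxis [ 0.87 -0.05  0.49] [-0.5   0.13  0.57  2.33 -0.74  0.25  0.7 ] 0.0
     0.88 [ 0.498 -0.034  0.132] zaxis [ 0.52  0.02 -0.85] xaxis [ 0.85 -0.07  0.52] [-0.46  0.16  0.57  2.33 -0.86  0.19  0.83] 0.0
     1.0 [ 0.502 -0.064  0.126] zaxis [ 0.54 -0.05 -0.84] xaxis [ 0.84 -0.08  0.54] [-0.65  0.22  0.83  2.34 -1
[... 6165 characters left out ...]
38 -1.  ] 0.0
     0.5 [ 0.5   -0.101  0.171] zaxis [ 0.5  -0.3  -0.81] xaxis [0.86 0.04 0.52] [-0.53  0.09  0.49  2.41  1.22  0.31 -1.22] 0.0
     0.62 [ 0.503 -0.103  0.158] zaxis [ 0.53 -0.27 -0.8 ] xaxis [0.84 0.03 0.55] [-0.52  0.12  0.53  2.45  1.55  0.22 -1.54] 0.0
     0.75 [ 0.504 -0.096  0.149] zaxis [ 0.57 -0.22 -0.8 ] xaxis [0.81 0.   0.58] [-0.04  0.11  0.1   2.48  2.02  0.19 -1.98] 0.0
     0.88 [ 0.503 -0.082  0.146] zaxis [ 0.6  -0.14 -0.79] xaxis [ 0.79 -0.03  0.61] [ 0.68  0.13 -0.58  2.51  2.4   0.19 -2.31] 0.0
     1.0 [ 0.499 -0.064  0.153] zaxis [ 0.64 -0.06 -0.77] xaxis [ 0.76 -0.07  0.64] [ 1.23  0.17 -1.09  2.53  2.69  0.19 -2.57] 0.0
40 0.12 [ 0.519 -0.066  0.183] 0
```

```bash
cat > pth.py <<'E'
from plan import *
from ik import *
def Rw(th,phi): return R.from_rotvec(phi*n).as_matrix()@Rlean(th)
def sim(q,wps,N=12,verb=True,p0=None):
    # wps list of (pos,th,phi); first is start
    mn=9;jm=0
    for (xa,ta,fa),(xb,tb,fb) in zip(wps[:-1],wps[1:]):
        for t in np.linspace(0,1,N+1)[1:]:
            qn,e=ik(np.array(xa)*(1-t)+np.array(xb)*t,Rw(ta+(tb-ta)*t,fa+(fb-fa)*t),q)
            jm=max(jm,np.abs(qn-q).max()); q=qn; mn=min(mn,q[5])
        if verb: print("  ",np.round(xb,3),tb,fb,q.round(2),"err",round(e,4),"minq6",round(mn,2),"maxstep",round(jm,2))
    return q,mn,jm
E
python3 - <<'E'
from pth import *
s,p0,R0=cur(); q0=s["qpos"]
for phi in (-.4,-.6,-.8):
  for sgn in (1,):
    print(phi)
    sim(q0,[(p0,.43,0),((.47,-.09,.20),.43,phi),((.48,-.1,.17),.70,phi),((.499,-.064,.14),.70,0),((.519,-.066,.063),.70,0),((.674,-.081,.063),.70,0)])
E
```

```text
-0.4
   [ 0.47 -0.09  0.2 ] 0.43 -0.4 [-0.58  0.03  0.42  2.36  0.9   0.6  -0.89] err 0.0 minq6 0.52 maxstep 0.3
   [ 0.48 -0.1   0.17] 0.7 -0.4 [ 0.2   0.06 -0.27  2.57  1.95  0.46 -1.85] err 0.0001 minq6 0.42 maxstep 0.71
   [ 0.499 -0.064  0.14 ] 0.7 0 [ 0.96  0.16 -0.79  2.53  2.95  0.21 -2.82] err 0.0 minq6 0.2 maxstep 0.71
   [ 0.519 -0.066  0.063] 0.7 0 [ 0.64  0.41 -0.47  2.49  2.97  0.42 -2.79] err 0.0 minq6 0.2 maxstep 0.71
   [ 0.674 -0.081  0.063] 0.7 0 [ 0.43  0.56 -0.31  2.14  2.79  0.25 -2.64] err 0.0 minq6 0.2 maxstep 0.71
-0.6
   [ 0.47 -0.09  0.2 ] 0.43 -0.6 [-0.61  0.1   0.34  2.36  1.08  0.75 -1.08] err 0.0 minq6 0.53 maxstep 0.33
   [ 0.48 -0.1   0.17] 0.7 -0.6 [-0.55  0.14  0.36  2.56  1.84  0.63 -1.78] err 0.0 minq6 0.53 maxstep 0.33
   [ 0.499 -0.064  0.14 ] 0.7 0 [ 0.96  0.16 -0.79  2.53  2.95  0.21 -2.82] err 0.0 minq6 0.2 maxstep 0.56
   [ 0.519 -0.066  0.063] 0.7 0 [ 0.64  0.41 -0.47  2.49  2.97  0.42 -2.79] err 0.0 minq6 0.2 maxstep 0.56
   [ 0.674 -0.081  0.063] 0.7 0 [ 0.43  0.56 -0.31  2.14  2.79  0.25 -2.64] err 0.0 minq6 0.2 maxstep 0.56
-0.8
   [ 0.47 -0.09  0.2 ] 0.43 -0.8 [-0.72  0.22  0.37  2.35  1.16  0.9  -1.19] err 0.0 minq6 0.54 maxstep 0.36
   [ 0.48 -0.1   0.17] 0.7 -0.8 [-0.69  0.26  0.39  2.54  1.76  0.8  -1.73] err 0.0 minq6 0.54 maxstep 0.36
   [ 0.499 -0.064  0.14 ] 0.7 0 [ 0.96  0.16 -0.79  2.53  2.95  0.21 -2.82] err 0.0 minq6 0.2 maxstep 0.49
   [ 0.519 -0.066  0.063] 0.7 0 [ 0.64  0.41 -0.47  2.49  2.97  0.42 -2.79] err 0.0 minq6 0.2 maxstep 0.49
   [ 0.674 -0.081  0.063] 0.7 0 [ 0.43  0.56 -0.31  2.14  2.79  0.25 -2.64] err 0.0 minq6 0.2 maxstep 0.49
```

```bash
cat >> pth.py <<'E'
def Rs(th,phi,psi): return Rw(th,phi)@R.from_euler("z",psi).as_matrix()
def sim2(q,wps,N=12):
    mn=9;jm=0
    for a_,b_ in zip(wps[:-1],wps[1:]):
        a_,b_=np.hstack(a_),np.hstack(b_)
        for t in np.linspace(0,1,N+1)[1:]:
            w=a_*(1-t)+b_*t; qn,e=ik(w[:3],Rs(*w[3:]),q); jm=max(jm,np.abs(qn-q).max()); q=qn; mn=min(mn,q[5])
        print("  ",b_.round(3),q.round(2),"err",round(e,4),"minq6",round(mn,2),"maxstep",round(jm,2))
E
python3 - <<'E'
from pth import *
s,p0,R0=cur(); q0=s["qpos"]; pi=np.pi
for phi in (-.6,-.8):
    sim2(q0,[(p0,.43,0,0),((.47,-.07,.20),.43,phi,-.8),((.48,-.1,.17),.70,phi,-1.6),((.485,-.09,.15),.7,phi/2,-2.4),((.495,-.064,.125),.70,0,-pi),((.519,-.066,.063),.70,0,-pi),((.674,-.081,.063),.70,0,-pi)])
E
```

```text
[ 0.47 -0.07  0.2   0.43 -0.6  -0.8 ] [-0.7   0.14  0.36  2.36  1.05  0.78 -0.34] err 0.0 minq6 0.53 maxstep 0.28
   [ 0.48 -0.1   0.17  0.7  -0.6  -1.6 ] [-0.13  0.2  -0.13  2.57  1.84  0.74 -0.23] err 0.0063 minq6 0.53 maxstep 0.35
   [ 0.485 -0.09   0.15   0.7   -0.3   -2.4  ] [ 1.13  0.4  -1.27  2.57  1.93  0.73  0.64] err 0.0191 minq6 0.53 maxstep 0.35
   [ 0.495 -0.064  0.125  0.7    0.    -3.142] [-0.82  0.34  1.1   2.57  3.96  0.45 -0.85] err 0.0 minq6 0.43 maxstep 2.37
   [ 0.519 -0.066  0.063  0.7    0.    -3.142] [-0.71  0.63  0.96  2.51  3.83  0.67 -0.89] err 0.0 minq6 0.43 maxstep 2.37
   [ 0.674 -0.081  0.063  0.7    0.    -3.142] [-0.55  0.73  0.82  2.14  4.07  0.5  -1.19] err 0.0 minq6 0.43 maxstep 2.37
   [ 0.47 -0.07  0.2   0.43 -0.8  -0.8 ] [-0.75  0.25  0.33  2.35  1.13  0.92 -0.44] err 0.0 minq6 0.54 maxstep 0.3
   [ 0.48 -0.1   0.17  0.7  -0.8  -1.6 ] [-1.01  0.4   0.68  2.57  1.8   0.69 -0.32] err 0.0004 minq6 0.54 maxstep 0.3
   [ 0.485 -0.09   0.15   0.7   -0.4   -2.4  ] [ 0.97  0.4  -1.17  2.57  1.92  0.84  0.63] err 0.0174 minq6 0.54 maxstep 0.3
   [ 0.495 -0.064  0.125  0.7    0.    -3.142] [-0.83  0.35  1.11  2.56  3.97  0.46 -0.86] err 0.0 minq6 0.43 maxstep 2.39
   [ 0.519 -0.066  0.063  0.7    0.    -3.142] [-0.71  0.63  0.95  2.51  3.83  0.66 -0.89] err 0.0 minq6 0.43 maxstep 2.39
   [ 0.674 -0.081  0.063  0.7    0.    -3.142] [-0.55  0.72  0.81  2.14  4.07  0.5  -1.18] err 0.0 minq6 0.43 maxstep 2.39
```

```bash
python3 - <<'E'
from pth import *
s,p0,R0=cur(); q0=s["qpos"]; pi=np.pi
for phi in (-.6,-.8):
  for X in (.51,.53):
    print(phi,X)
    sim2(q0,[(p0,.43,0,0),((.49,-.06,.19),.43,phi,-.8),((X,-.1,.17),.60,phi,-1.6),((X,-.09,.16),.65,phi/2,-2.4),((.51,-.065,.13),.67,0,-pi),((.519,-.066,.063),.70,0,-pi),((.674,-.081,.063),.70,0,-pi)])
E
```

```text
-0.6 0.51
   [ 0.49 -0.06  0.19  0.43 -0.6  -0.8 ] [-0.71  0.2   0.37  2.32  1.03  0.75 -0.35] err 0.0 minq6 0.53 maxstep 0.28
   [ 0.51 -0.1   0.17  0.6  -0.6  -1.6 ] [-0.67  0.25  0.44  2.47  1.61  0.59 -0.05] err 0.0 minq6 0.53 maxstep 0.28
   [ 0.51 -0.09  0.16  0.65 -0.3  -2.4 ] [-0.49  0.15  0.46  2.56  2.16  0.32  0.25] err 0.0 minq6 0.32 maxstep 0.28
   [ 0.51  -0.065  0.13   0.67   0.    -3.142] [ 0.01  0.18  0.22  2.54  3.58  0.27 -0.34] err 0.0 minq6 0.23 maxstep 0.28
   [ 0.519 -0.066  0.063  0.7    0.    -3.142] [ 0.05  0.42  0.17  2.54  3.4   0.53 -0.18] err 0.0 minq6 0.23 maxstep 0.28
   [ 0.674 -0.081  0.063  0.7    0.    -3.142] [ 0.1   0.56  0.09  2.18  3.43  0.31 -0.25] err 0.0 minq6 0.23 maxstep 0.28
-0.6 0.53
   [ 0.49 -0.06  0.19  0.43 -0.6  -0.8 ] [-0.71  0.2   0.37  2.32  1.03  0.75 -0.35] err 0.0 minq6 0.53 maxstep 0.28
   [ 0.53 -0.1   0.17  0.6  -0.6  -1.6 ] [-0.66  0.29  0.44  2.42  1.59  0.57 -0.02] err 0.0 minq6 0.53 maxstep 0.28
   [ 0.53 -0.09  0.16  0.65 -0.3  -2.4 ] [-0.46  0.18  0.43  2.52  2.14  0.31  0.27] err 0.0 minq6 0.31 maxstep 0.28
   [ 0.51
[... 1107 characters left out ...]
06  0.19  0.43 -0.8  -0.8 ] [-0.76  0.31  0.34  2.3   1.11  0.9  -0.44] err 0.0 minq6 0.54 maxstep 0.3
   [ 0.53 -0.1   0.17  0.6  -0.8  -1.6 ] [-0.7   0.39  0.4   2.4   1.57  0.74 -0.01] err 0.0 minq6 0.54 maxstep 0.3
   [ 0.53 -0.09  0.16  0.65 -0.4  -2.4 ] [-0.47  0.21  0.36  2.51  1.97  0.42  0.42] err 0.0 minq6 0.42 maxstep 0.3
   [ 0.51  -0.065  0.13   0.67   0.    -3.142] [ 0.29  0.18 -0.07  2.55  3.4   0.27 -0.14] err 0.0 minq6 0.26 maxstep 0.3
   [ 0.519 -0.066  0.063  0.7    0.    -3.142] [ 0.24  0.42 -0.02  2.54  3.29  0.52 -0.03] err 0.0 minq6 0.26 maxstep 0.3
   [ 0.674 -0.081  0.063  0.7    0.    -3.142] [ 0.23  0.56 -0.06  2.2   3.24  0.31 -0.01] err 0.0 minq6 0.26 maxstep 0.3
```

```bash
python3 - <<'E'
from pth import *
plan(np.array([.49,-.06,.20]),Rs(.43,-.8,-.8),12)
E
```

```text
t 2.93 pos [0.473  0.037  0.2171] q [-0.66 -0.07  0.45  2.3   0.24  0.5  -0.31] F [ 1.3 -0.9  0.1] w 0.085
row: trans cm [-0.29  0.69  0.46] twist [-0.0588 -0.031  -0.0778] norm 8.752969009586893 5.85909729487547
```

Request:
move_arm(grip=[8.5,8.5,8.5,8.5,8.5,8.5,8.5,8.5], translation=[[-0.3,0.7,0.45],[-0.3,0.7,0.45],[-0.3,0.7,0.45],[-0.3,0.7,0.45],[-0.3,0.7,0.45],[-0.3,0.7,0.45],[-0.3,0.7,0.45],[-0.3,0.7,0.45]], twist=[[-0.06,-0.031,-0.078],[-0.06,-0.031,-0.078],[-0.06,-0.031,-0.078],[-0.06,-0.031,-0.078],[-0.06,-0.031,-0.078],[-0.06,-0.031,-0.078],[-0.06,-0.031,-0.078],[-0.06,-0.031,-0.078]])

```text
time: 3.6
eef_pos: [0.4766, -0.0395, 0.1988]
ee_rot: [0.313, 0.904, 0.28, 0.081]
contact_force: [0.3, 0.2, 0.0]
gripper_width: 0.0849
```

```bash
python3 - <<'E'
from pth import *
plan(np.array([.49,-.06,.20]),Rs(.43,-.8,-.8),4)
plan(np.array([.53,-.10,.18]),Rs(.6,-.8,-1.6),12)
E
```

```text
t 3.6 pos [ 0.4766 -0.0395  0.1988] q [-0.73  0.14  0.37  2.25  0.86  0.83 -0.39] F [0.3 0.2 0. ] w 0.0849
row: trans cm [-0.05  0.47  0.39] twist [-0.052  -0.0272 -0.0767] norm 6.137723989440724 5.530687117282168
t 3.6 pos [ 0.4766 -0.0395  0.1988] q [-0.73  0.14  0.37  2.25  0.86  0.83 -0.39] F [0.3 0.2 0. ] w 0.0849
row: trans cm [-0.1   0.37  0.59] twist [-0.0259 -0.0084 -0.0932] norm 7.031690835603435 5.56320330228332
```

Request:
move_arm(grip=[8.5,8.5,8.5,8.5,8.5,8.5,8.5,8.5], translation=[[-0.1,0.45,0.5],[-0.1,0.45,0.5],[-0.1,0.45,0.5],[-0.1,0.45,0.5],[-0.1,0.45,0.5],[-0.1,0.45,0.5],[-0.1,0.45,0.5],[-0.1,0.45,0.5]], twist=[[-0.04,-0.015,-0.09],[-0.04,-0.015,-0.09],[-0.035,-0.012,-0.094],[-0.03,-0.01,-0.094],[-0.025,-0.01,-0.094],[-0.025,-0.01,-0.094],[-0.025,-0.01,-0.094],[-0.025,-0.01,-0.094]])

```text
time: 4.27
eef_pos: [0.5126, -0.0813, 0.1964]
ee_rot: [0.445, 0.686, 0.574, -0.057]
contact_force: [0.4, 1.2, -0.7]
gripper_width: 0.0848
```

```bash
python3 - <<'E'
from pth import *
plan(np.array([.53,-.10,.18]),Rs(.6,-.8,-1.6),4)
plan(np.array([.53,-.09,.165]),Rs(.65,-.4,-2.4),12)
E
```

```text
t 4.27 pos [ 0.5126 -0.0813  0.1964] q [-0.73  0.29  0.37  2.29  1.24  0.87  0.02] F [ 0.4  1.2 -0.7] w 0.0848
row: trans cm [0.02 0.1  0.75] twist [-0.0199  0.0052 -0.0824] norm 7.589441135978411 4.867686617805386
t 4.27 pos [ 0.5126 -0.0813  0.1964] q [-0.73  0.29  0.37  2.29  1.24  0.87  0.02] F [ 0.4  1.2 -0.7] w 0.0848
row: trans cm [0.12 0.01 0.29] twist [-0.0184  0.0257 -0.0747] norm 3.0937922768279655 4.644022896734002
```

Request:
move_arm(grip=[8.5,8.5,8.5,8.5,8.5,8.5,8.5,8.5], translation=[[0.1,0,0.4],[0.1,0,0.4],[0.1,0,0.4],[0.1,0,0.4],[0.1,0,0.4],[0.1,0,0.4],[0.1,0,0.4],[0.1,0,0.4]], twist=[[-0.025,0.02,-0.095],[-0.025,0.025,-0.095],[-0.025,0.03,-0.095],[-0.025,0.03,-0.095],[-0.025,0.03,-0.095],[-0.025,0.03,-0.095],[-0.025,0.03,-0.095],[-0.025,0.03,-0.095]])

```text
time: 4.93
eef_pos: [0.5308, -0.0921, 0.1696]
ee_rot: [0.386, 0.361, 0.844, -0.089]
contact_force: [-0.2, -0.3, 0.4]
gripper_width: 0.0848
```

```bash
python3 - <<'E'
from pth import *
plan(np.array([.53,-.09,.165]),Rs(.65,-.4,-2.4),4)
plan(np.array([.51,-.065,.13]),Rs(.67,0,-3.14159),12)
sim2(cur()[0]["qpos"],[((.53,-.08,.17),.6,-.4,-2.4),((.51,-.065,.13),.67,0,-3.1416),((.519,-.066,.063),.70,0,-3.1416),((.674,-.081,.063),.70,0,-3.1416)])
E
```

```text
t 4.93 pos [ 0.5308 -0.0921  0.1696] q [-0.6   0.21  0.43  2.39  1.66  0.49  0.61] F [-0.2 -0.3  0.4] w 0.0848
row: trans cm [0.12 0.01 0.05] twist [-0.0079  0.0179 -0.022 ] norm 1.2835002393141282 1.6856022768027563
t 4.93 pos [ 0.5308 -0.0921  0.1696] q [-0.6   0.21  0.43  2.39  1.66  0.49  0.61] F [-0.2 -0.3  0.4] w 0.0848
row: trans cm [0.42 0.11 0.07] twist [-0.0291  0.0144 -0.0474] norm 4.417733123991173 3.290579772886775
   [ 0.51  -0.065  0.13   0.67   0.    -3.142] [ 0.36  0.19 -0.14  2.56  3.35  0.27 -0.09] err 0.0 minq6 0.24 maxstep 0.18
   [ 0.519 -0.066  0.063  0.7    0.    -3.142] [ 0.29  0.42 -0.07  2.55  3.26  0.52  0.02] err 0.0 minq6 0.24 maxstep 0.18
   [ 0.674 -0.081  0.063  0.7    0.    -3.142] [ 0.26  0.56 -0.09  2.2   3.19  0.31  0.05] err 0.0 minq6 0.24 maxstep 0.18
```

Request:
move_arm(grip=[8.5,8.5,8.5,8.5,8.5,8.5,8.5,8.5], translation=[[0.3,0.1,0.07],[0.3,0.1,0.07],[0.3,0.1,0.07],[0.3,0.1,0.07],[0.3,0.1,0.07],[0.3,0.1,0.07],[0.3,0.1,0.07],[0.3,0.1,0.07]], twist=[[-0.03,0.022,-0.055],[-0.03,0.022,-0.055],[-0.03,0.02,-0.055],[-0.03,0.018,-0.055],[-0.03,0.016,-0.055],[-0.03,0.014,-0.055],[-0.03,0.014,-0.055],[-0.03,0.014,-0.055]])

```text
time: 5.6
eef_pos: [0.5251, -0.0787, 0.1516]
ee_rot: [0.34, 0.134, 0.93, -0.046]
contact_force: [-0.0, -0.2, -0.7]
gripper_width: 0.085
```

```bash
python3 - <<'E'
from pth import *
plan(np.array([.51,-.065,.13]),Rs(.67,0,-3.14159),8)
c,s=env.read_camera("top"),env.read_camera("side")
cv2.imwrite("pics/top5.png",c["image"][:,:,::-1]);cv2.imwrite("pics/side5.png",s["image"][:,:,::-1])
E
```

```text
t 5.6 pos [ 0.5251 -0.0787  0.1516] q [-0.22  0.15  0.21  2.42  2.16  0.19  0.72] F [-0.  -0.2 -0.7] w 0.085
row: trans cm [0.34 0.13 0.07] twist [-0.0142  0.0037 -0.0186] norm 3.7092969178093975 1.3591463901156369
```

View pics/side5.png

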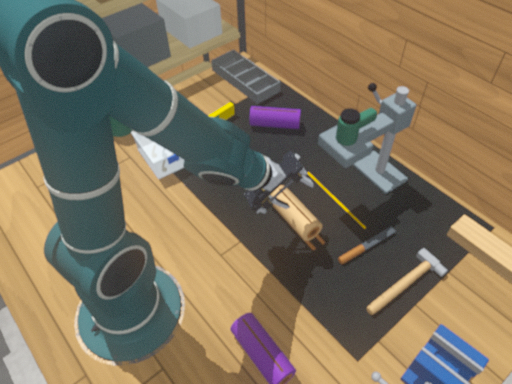

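View pics/top5.png

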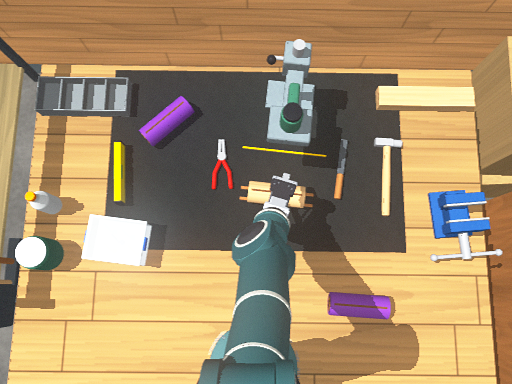

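The views show the gripper just above and behind the post at side (275,195), clear of everything. Joint 6 is at its lower limit while the wrist goes round, so I go on with care.

Request:
move_arm(grip=[8.5,8.5,8.5,8.5,8.5,8.5,8.5,8.5], translation=[[0.3,0.1,0.07],[0.3,0.1,0.07],[0.3,0.1,0.07],[0.3,0.1,0.07],[0.3,0.1,0.07],[0.3,0.1,0.07],[0.3,0.1,0.07],[0.3,0.1,0.07]], twist=[[-0.016,0.006,-0.018],[-0.016,0.006,-0.018],[-0.016,0.006,-0.018],[-0.016,0.004,-0.018],[-0.016,0.004,-0.018],[-0.016,0.004,-0.018],[-0.016,0.004,-0.018],[-0.016,0.004,-0.018]])

```text
time: 6.37
eef_pos: [0.5143, -0.065, 0.1335]
ee_rot: [0.327, 0.058, 0.943, -0.009]
contact_force: [-0.4, -0.3, 0.3]
gripper_width: 0.0849
```

```bash
python3 - <<'E'
from pth import *
plan(np.array([.51,-.067,.12]),Rs(.67,0,-3.14159),8)
RR=Rs(.70,0,-np.pi); c0=np.array([.539,-.068,.038])
for d,b in ((.012,.008),(.010,.002)): plan(c0-(d+.022)*RR[:,2]-b*n,RR,8)
E
```

```text
t 6.37 pos [ 0.5143 -0.065   0.1335] q [ 0.64  0.22 -0.63  2.42  2.31  0.19  0.82] F [-0.4 -0.3  0.3] w 0.0849
row: trans cm [ 0.14 -0.03  0.1 ] twist [ 0.0006 -0.0005 -0.0034] norm 1.7889501927695035 0.1980339873473129
t 6.37 pos [ 0.5143 -0.065   0.1335] q [ 0.64  0.22 -0.63  2.42  2.31  0.19  0.82] F [-0.4 -0.3  0.3] w 0.0849
row: trans cm [ 0.6  -0.02  0.64] twist [ 0.0006 -0.0042 -0.0034] norm 8.71116668414827 0.3111289092896525
t 6.37 pos [ 0.5143 -0.065   0.1335] q [ 0.64  0.22 -0.63  2.42  2.31  0.19  0.82] F [-0.4 -0.3  0.3] w 0.0849
row: trans cm [ 0.54 -0.02  0.71] twist [ 0.0006 -0.0042 -0.0034] norm 8.884568301765597 0.3111289092896525
```

```bash
python3 - <<'E'
from pth import *
RR=Rs(.70,0,-np.pi); c0=np.array([.539,-.068,.038])
plan(c0-(.012+.022)*RR[:,2]-.001*n,RR,10)
sim2(cur()[0]["qpos"],[((.514,-.065,.133),.67,0,-3.1416),((.517,-.066,.064),.70,0,-3.1416),((.674,-.081,.064),.70,0,-3.1416)])
E
```

```text
t 6.37 pos [ 0.5143 -0.065   0.1335] q [ 0.64  0.22 -0.63  2.42  2.31  0.19  0.82] F [-0.4 -0.3  0.3] w 0.0849
row: trans cm [ 0.42 -0.01  0.55] twist [ 0.0005 -0.0034 -0.0027] norm 6.953875594953621 0.24890312743172194
   [ 0.517 -0.066  0.064  0.7    0.    -3.142] [ 0.66  0.47 -0.46  2.56  3.02  0.55  0.34] err 0.0 minq6 0.31 maxstep 0.63
   [ 0.674 -0.081  0.064  0.7    0.    -3.142] [ 0.49  0.59 -0.36  2.21  2.86  0.35  0.46] err 0.0 minq6 0.31 maxstep 0.63
```

Request:
move_arm(grip=[8.5,8.5,8.5,8.5,8.5,8.5,8.5,8.5], translation=[[0.42,0,0.55],[0.42,0,0.55],[0.42,0,0.55],[0.42,0,0.55],[0.42,0,0.55],[0.42,0,0.55],[0.42,0,0.55],[0,0,0]], twist=[[0,-0.003,-0.003],[0,-0.003,-0.003],[0,-0.003,-0.003],[0,-0.003,-0.003],[0,-0.003,-0.003],[0,-0.003,-0.003],[0,-0.003,-0.003],[0,0,0]])

```text
time: 7.03
eef_pos: [0.5152, -0.0647, 0.0801]
ee_rot: [0.334, 0.052, 0.941, -0.014]
contact_force: [-0.7, -0.3, 0.1]
gripper_width: 0.0849
```

```bash
python3 - <<'E'
from pth import *
RR=Rs(.70,0,-np.pi); c0=np.array([.539,-.068,.038])
plan(c0-(.012+.022)*RR[:,2]-.001*n,RR,4)
s=env.read_camera("side"); cv2.imwrite("pics/side7.png",cv2.resize(s["image"][140:270,220:380],None,fx=4,fy=4,interpolation=cv2.INTER_CUBIC)[:,:,::-1])
E
```

```text
t 7.03 pos [ 0.5152 -0.0647  0.0801] q [ 0.7   0.42 -0.72  2.45  2.48  0.41  0.72] F [-0.7 -0.3  0.1] w 0.0849
row: trans cm [ 0.23 -0.03  0.33] twist [ 0.0002 -0.0044 -0.0031] norm 4.0297371270347675 0.30737030501668483
```

View pics/side7.png

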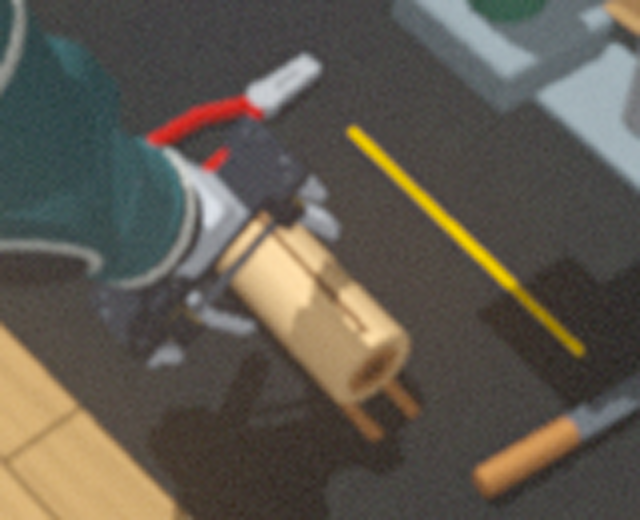

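The close view shows one finger behind the post (235,320) and one above and before it (325,215). I finish the descent and narrow the fingers gently.

Request:
move_arm(grip=[8.5,8.5,8.5,8.5,8.2,7.9,7.6,7.4], translation=[[0.25,0,0.36],[0.25,0,0.36],[0.25,0,0.36],[0.2,0,0.3],[0,0,0],[0,0,0],[0,0,0],[0,0,0]], twist=[[0,-0.004,-0.003],[0,-0.004,-0.003],[0,-0.004,-0.003],[0,-0.004,-0.003],[0,0,0],[0,0,0],[0,0,0],[0,0,0]])

```text
time: 7.75
eef_pos: [0.5174, -0.0644, 0.0626]
ee_rot: [0.342, 0.045, 0.938, -0.017]
contact_force: [0.7, 0.4, 1.2]
gripper_width: 0.0743
```

```bash
python3 - <<'E'
from pth import *
from an import post
RR=Rs(.70,0,-np.pi); c0=np.array([.539,-.068,.038])
plan(c0-(.011+.022)*RR[:,2],RR,4)
for c in ("top","side"):
    s=env.read_camera(c); np.savez(c+"8.npz",**s); print(c,post(s)); q=s["image"][140:270,220:380] if c=="side" else s["image"][140:240,220:350]
    cv2.imwrite(f"pics/{c}8.png",cv2.resize(q,None,fx=4,fy=4,interpolation=cv2.INTER_CUBIC)[:,:,::-1])
    T=np.linalg.inv(s["T"])
    for P in (cur()[1],c0):
        v=T[:3,:3]@P+T[:3,3]; print("proj",s["cx"]-s["fx"]*v[0]/v[2],s["cy"]+s["fy"]*v[1]/v[2])
E
```

```text
t 7.75 pos [ 0.5174 -0.0644  0.0626] q [ 0.71  0.49 -0.73  2.46  2.54  0.51  0.71] F [0.7 0.4 1.2] w 0.0743
row: trans cm [-0.02 -0.04 -0.  ] twist [ 0.     -0.      0.0003] norm 0.4330586087934969 0.017296227591962806
top (array([ 0.54510894, -0.01614706]), np.float64(-0.10098721364353093), np.float64(0.03745945310838277), np.float64(0.07816955622099124), 392, np.float64(0.00259348345415121))
proj 275.36103834925956 199.48793047880216
proj 276.1736578900746 194.35179299401295
side (array([ 0.53341892, -0.10279811]), np.float64(-0.0955496548997941), np.float64(0.03739678259253486), np.float64(0.11545865527742209), 847, np.float64(0.0037970581070777077))
proj 288.5273823604602 209.05648550487706
proj 294.2409228989774 210.9941677882048
```

View pics/side8.png

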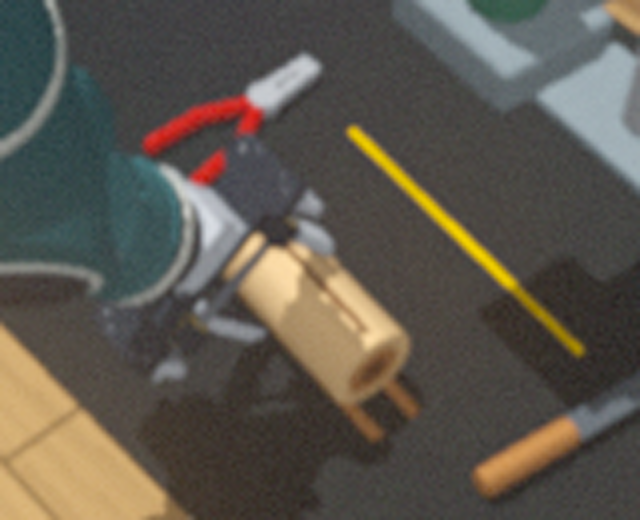

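View pics/top8.png

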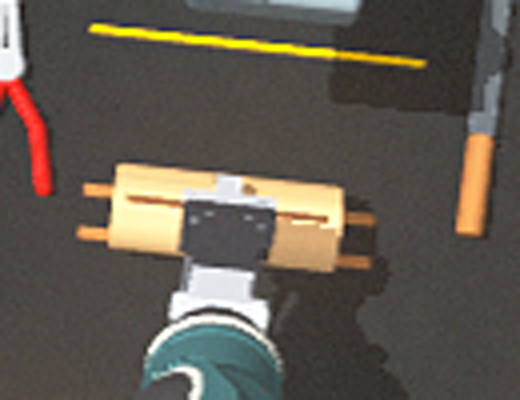

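In the top crop the finger (230,185) sits at the post's middle (228,218), so the push is centred. I narrow the loose cage a little, then roll slowly, about 6 mm per row, leaning a bit further back for clearance under the chuck.

Request:
move_arm(grip=[7.2,7.1,7.1,7.1,7.1,7.1,7.1,7.1], translation=[[0,0,0],[0,0,0],[-0.3,0,0.25],[-0.4,0,0.34],[-0.4,0,0.34],[-0.4,0,0.34],[-0.4,0,0.34],[-0.4,0,0.34]], twist=[[0,0,0],[0,0,0],[0,-0.003,0],[0,-0.003,0],[0,-0.003,0],[0,-0.003,0],[0,-0.003,0],[0,-0.003,0]])

```text
time: 8.52
eef_pos: [0.55, -0.0679, 0.0634]
ee_rot: [0.352, 0.045, 0.935, -0.018]
contact_force: [-0.7, -0.3, 0.1]
gripper_width: 0.0713
```

```bash
cat > look.py <<'E'
from pth import *
from an import post
import sys
def look(tag,th=.77):
    s,p0,R0=cur(); print("t",round(s["time"],2),"pos",p0.round(4),"q",s["qpos"].round(2),"F",s["contact_force"].round(1),"w",round(s["gripper_width"],4),"lean",round(float(np.arcsin(R0[:,2]@n)),3),"yaw err",np.round(R0[:,1]@n,3))
    ctr=p0+.033*R0[:,2]; print("cage centre along n from line",round(float((ctr-np.array([.693,-.095,0]))@n),4),"z",ctr[2].round(4))
    for c in ("top","side"):
        d=env.read_camera(c); r=post(d)
        if r: print(c,"post along n rel line(cam)",round(float((r[0]-np.array([.6951,-.0936] if c=="top" else [.6906,-.0969]))@n[:2]),4),"ang",round(r[1],3),"h",round(r[2],4),"len",round(r[3],3),r[4])
        q=d["image"][130:250,220:380]
        cv2.imwrite(f"pics/{c}{tag}.png",cv2.resize(q,None,fx=4,fy=4,interpolation=cv2.INTER_CUBIC)[:,:,::-1])
look(sys.argv[1])
E
python3 look.py a
```

```text
t 8.52 pos [ 0.55   -0.0679  0.0634] q [ 0.68  0.53 -0.7   2.39  2.53  0.5   0.74] F [-0.7 -0.3  0.1] w 0.0713 lean 0.72 yaw err -0.001
cage centre along n from line -0.1232 z 0.0386
top post along n rel line(cam) -0.125 ang -0.094 h 0.0385 len 0.075 395
side post along n rel line(cam) -0.1165 ang -0.097 h 0.0377 len 0.116 834
```

View pics/topa.png

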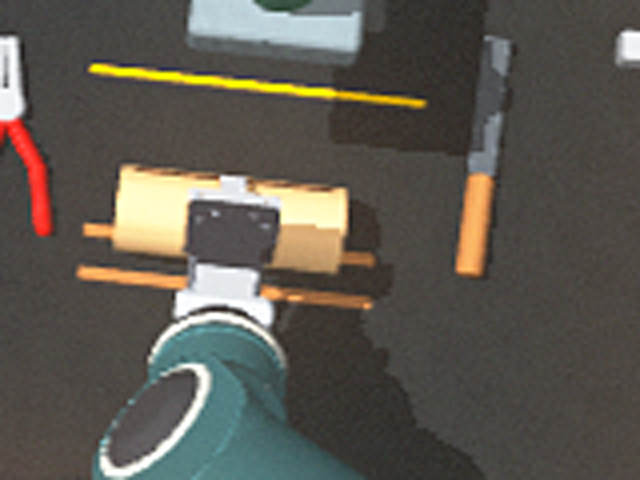

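The post has rolled over the front batten and is held in the cage, still parallel to the line. I carry on.

Request:
move_arm(grip=[7.1,7.1,7.1,7.1,7.1,7.1,7.1,7.1], translation=[[-0.4,0,0.34],[-0.4,0,0.34],[-0.4,0,0.35],[-0.4,0,0.35],[-0.4,0,0.35],[-0.4,0,0.35],[-0.4,0,0.36],[-0.4,0,0.36]], twist=[[0,-0.004,0],[0,-0.004,0],[0,-0.004,0],[0,-0.004,0],[0,-0.004,0],[0,-0.004,0],[0,-0.004,0],[0,-0.004,0]])

```text
time: 9.28
eef_pos: [0.5961, -0.0724, 0.0641]
ee_rot: [0.368, 0.045, 0.929, -0.019]
contact_force: [0.2, -0.7, 0.4]
gripper_width: 0.0707
```

```bash
python3 look.py b
```

```text
t 9.28 pos [ 0.5961 -0.0724  0.0641] q [ 0.65  0.58 -0.68  2.31  2.54  0.51  0.76] F [ 0.2 -0.7  0.4] w 0.0707 lean 0.755 yaw err -0.001
cage centre along n from line -0.0761 z 0.04
top post along n rel line(cam) -0.078 ang -0.11 h 0.0374 len 0.076 392
side post along n rel line(cam) -0.0734 ang -0.097 h 0.0376 len 0.115 816
```

Request:
move_arm(grip=[7.1,7.1,7.1,7.1,7.1,7.1,7.1,7.1], translation=[[-0.38,0,0.38],[-0.38,0,0.38],[-0.38,0,0.38],[-0.38,0,0.38],[-0.38,0,0.37],[-0.38,0,0.37],[-0.38,0,0.37],[-0.38,0,0.37]], twist=[[0,-0.002,0],[0,-0.002,0],[0,-0.002,0],[0,-0.002,0],[0,-0.002,0],[0,-0.002,0],[0,-0.002,0],[0,-0.002,0]])

```text
time: 10.05
eef_pos: [0.6422, -0.0768, 0.0631]
ee_rot: [0.376, 0.044, 0.925, -0.019]
contact_force: [-0.6, -0.2, 0.5]
gripper_width: 0.071
```

```bash
python3 look.py c
```

```text
t 10.05 pos [ 0.6422 -0.0768  0.0631] q [ 0.61  0.63 -0.65  2.21  2.52  0.49  0.8 ] F [-0.6 -0.2  0.5] w 0.071 lean 0.772 yaw err -0.001
cage centre along n from line -0.0293 z 0.0395
top post along n rel line(cam) -0.0314 ang -0.095 h 0.0374 len 0.078 383
side post along n rel line(cam) -0.0274 ang -0.097 h 0.0375 len 0.113 770
```

View pics/sidec.png

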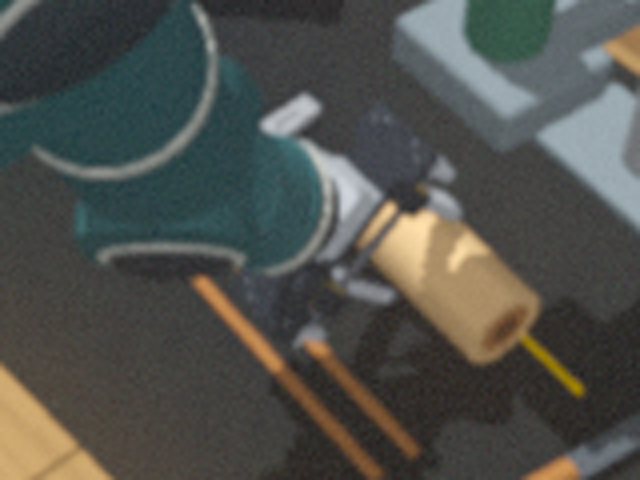

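View pics/topc.png

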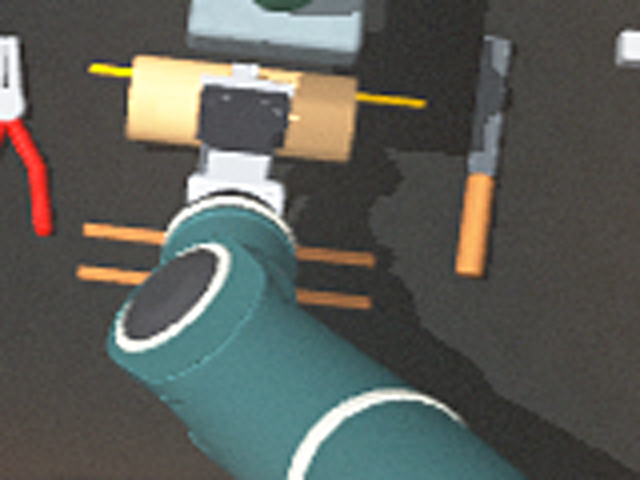

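Request:
move_arm(grip=[7.1,7.1,7.1,7.1,7.1,7.1,7.1,7.1], translation=[[-0.35,0,0.35],[-0.33,0,0.33],[-0.3,0,0.3],[-0.26,0,0.26],[-0.22,0,0.22],[-0.16,0,0.16],[-0.1,0,0.1],[-0.05,0,0.05]], twist=[[0,0,0],[0,0,0],[0,0,0],[0,0,0],[0,0,0],[0,0,0],[0,0,0],[0,0,0]])

```text
time: 10.82
eef_pos: [0.6696, -0.0794, 0.0628]
ee_rot: [0.376, 0.044, 0.925, -0.019]
contact_force: [0.6, -0.0, -0.5]
gripper_width: 0.0708
```

```bash
python3 look.py d
```

```text
t 10.82 pos [ 0.6696 -0.0794  0.0628] q [ 0.58  0.64 -0.61  2.15  2.48  0.45  0.84] F [ 0.6 -0.  -0.5] w 0.0708 lean 0.772 yaw err -0.001
cage centre along n from line -0.0017 z 0.0391
top post along n rel line(cam) -0.004 ang -0.111 h 0.0374 len 0.057 335
side post along n rel line(cam) -0.0028 ang -0.102 h 0.0377 len 0.111 755
```

View pics/sided.png

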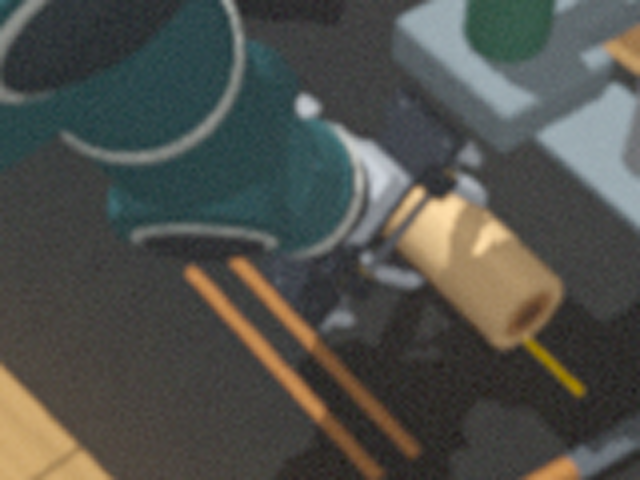

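View pics/topd.png

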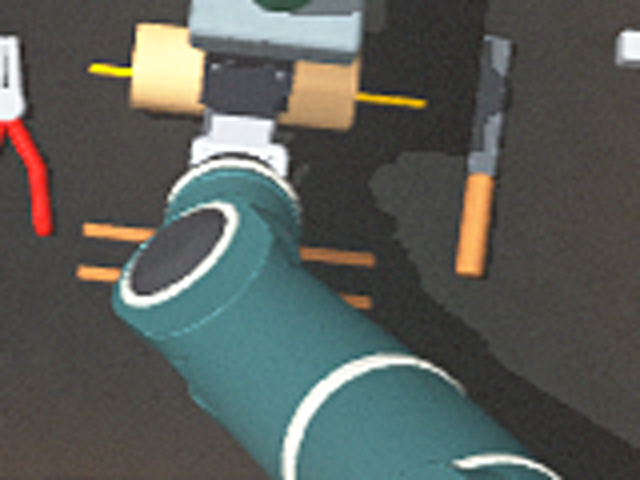

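About 3 mm short of the line and still held. I add a small nudge, then let it settle in the cage.

Request:
move_arm(grip=[7.1,7.1,7.1,7.1,7.1,7.1,7.1,7.1], translation=[[-0.06,0,0.06],[-0.06,0,0.06],[-0.05,0,0.05],[-0.02,0,0.02],[0,0,0],[0,0,0],[0,0,0],[0,0,0]], twist=[[0,0,0],[0,0,0],[0,0,0],[0,0,0],[0,0,0],[0,0,0],[0,0,0],[0,0,0]])

```text
time: 11.58
eef_pos: [0.6719, -0.0797, 0.0626]
ee_rot: [0.376, 0.044, 0.925, -0.019]
contact_force: [-0.2, 0.7, 0.8]
gripper_width: 0.0713
```

```bash
python3 look.py e; python3 look.py e2
```

```text
t 11.58 pos [ 0.6719 -0.0797  0.0626] q [ 0.57  0.65 -0.61  2.14  2.48  0.45  0.84] F [-0.2  0.7  0.8] w 0.0713 lean 0.771 yaw err -0.001
cage centre along n from line 0.0005 z 0.0389
top post along n rel line(cam) -0.0017 ang -0.091 h 0.0375 len 0.056 331
side post along n rel line(cam) -0.001 ang -0.092 h 0.0378 len 0.11 738
t 11.68 pos [ 0.6719 -0.0797  0.0626] q [ 0.57  0.65 -0.61  2.14  2.48  0.45  0.84] F [-0.1  1.  -0.4] w 0.0712 lean 0.771 yaw err -0.001
cage centre along n from line 0.0005 z 0.0389
top post along n rel line(cam) -0.0016 ang -0.083 h 0.0375 len 0.056 331
side post along n rel line(cam) -0.0012 ang -0.087 h 0.0376 len 0.11 743
```

The post rests 1–1.5 mm short of the line centre and isn't moving. I open slowly.

Request:
move_arm(grip=[7.1,7.2,7.4,7.6,7.8,8.0,8.2,8.2], translation=[[0,0,0],[0,0,0],[0,0,0],[0,0,0],[0,0,0],[0,0,0],[0,0,0],[0,0,0]], twist=[[0,0,0],[0,0,0],[0,0,0],[0,0,0],[0,0,0],[0,0,0],[0,0,0],[0,0,0]])

```text
time: 12.45
eef_pos: [0.6718, -0.0797, 0.0625]
ee_rot: [0.376, 0.044, 0.926, -0.019]
contact_force: [-0.1, -0.6, 0.1]
gripper_width: 0.0816
```

```bash
python3 look.py f
```

```text
t 12.45 pos [ 0.6718 -0.0797  0.0625] q [ 0.57  0.65 -0.61  2.14  2.48  0.45  0.84] F [-0.1 -0.6  0.1] w 0.0816 lean 0.771 yaw err -0.001
cage centre along n from line 0.0005 z 0.0389
top post along n rel line(cam) -0.0016 ang -0.113 h 0.0377 len 0.059 335
side post along n rel line(cam) -0.0011 ang -0.093 h 0.0377 len 0.11 750
```

Still unmoved. I retreat along the tool axis, gently at first.

Request:
move_arm(grip=[8.2,8.2,8.2,8.2,8.2,8.2,8.2,8.2], translation=[[0,0,-0.4],[0,0,-0.6],[0,0,-0.8],[0,0,-0.8],[0,0,-0.8],[0,0,-0.8],[0,0,-0.8],[0,0,-0.6]], twist=[[0,0,0],[0,0,0],[0,0,0],[0,0,0],[0,0,0],[0,0,0],[0,0,0],[0,0,0]])

```text
time: 13.22
eef_pos: [0.6287, -0.0752, 0.1065]
ee_rot: [0.375, 0.044, 0.926, -0.019]
contact_force: [-0.0, -0.2, -0.7]
gripper_width: 0.0821
```

```bash
python3 look.py g
```

```text
t 13.22 pos [ 0.6287 -0.0752  0.1065] q [ 0.61  0.49 -0.64  2.24  2.44  0.39  0.82] F [-0.  -0.2 -0.7] w 0.0821 lean 0.771 yaw err -0.001
cage centre along n from line -0.0429 z 0.0828
top post along n rel line(cam) -0.0015 ang -0.09 h 0.0376 len 0.077 353
side post along n rel line(cam) -0.001 ang -0.094 h 0.0378 len 0.147 948
```

View pics/sideg.png

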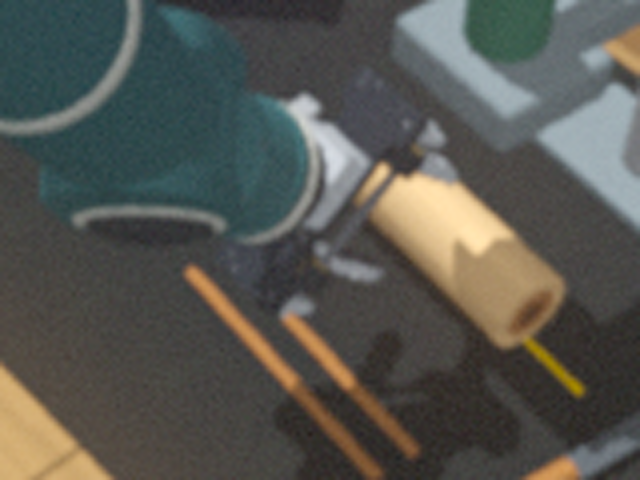

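Request:
move_arm(grip=[8.2,8.2,8.2,8.2,8.2,8.2,8.2,8.2], translation=[[0.5,0,-0.6],[0.7,0,-0.8],[0.7,0,-0.75],[0.7,0,-0.7],[0.7,0,-0.7],[0.7,0,-0.7],[0.5,0,-0.5],[0,0,0]], twist=[[0,0,0],[0,0,0],[0,0,0],[0,0,0],[0,0,0],[0,0,0],[0,0,0],[0,0,0]])

```text
time: 13.98
eef_pos: [0.5559, -0.0683, 0.1084]
ee_rot: [0.375, 0.044, 0.926, -0.019]
contact_force: [-0.0, 0.7, -0.8]
gripper_width: 0.0819
```

```bash
python3 look.py h
```

```text
t 13.98 pos [ 0.5559 -0.0683  0.1084] q [ 0.72  0.42 -0.74  2.4   2.53  0.45  0.71] F [-0.   0.7 -0.8] w 0.0819 lean 0.77 yaw err -0.001
cage centre along n from line -0.1161 z 0.0847
top post along n rel line(cam) -0.0012 ang -0.096 h 0.0377 len 0.178 860
side post along n rel line(cam) -0.0011 ang -0.096 h 0.0377 len 0.179 1153
```

View pics/sideh.png

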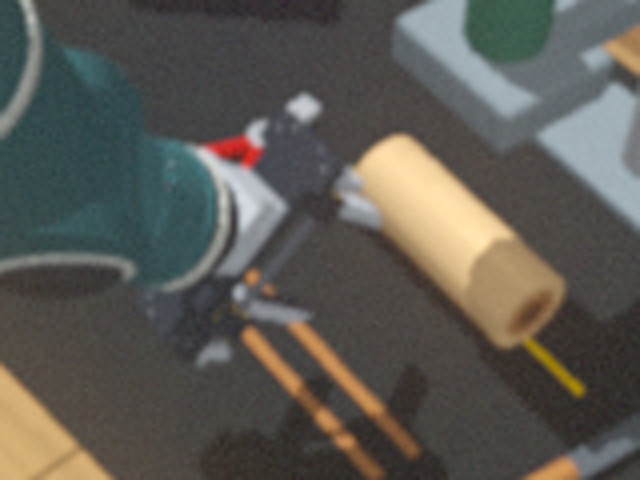

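View pics/toph.png

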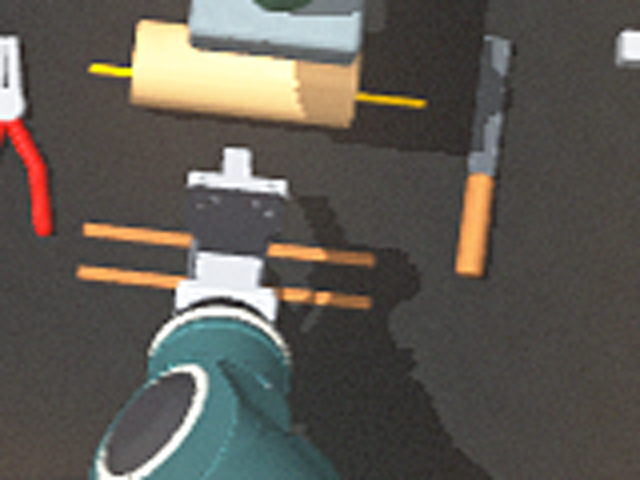

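The post (side (460,240)) lies along the yellow line with both line ends showing, and the gripper is clear. Both cameras agree within 0.2 mm, so I hand in.

```bash
python3 - <<'E'
from plant import env
print(env.close_job())
E
```

```text
the job is handed in; nothing more can be done
None
```

The post lies still along the yellow line under the drill, released, and the job was handed in at about 14 s of the 48 s allowed. No verdict comes back, so the results below are my own measurements.

I leaned the tool back 40–44°, straddled the tan post loosely with the fingers 71 mm apart, and rolled it slowly over the front batten to the line. Then I opened the fingers and backed away along the tool axis. Reaching that lean meant swinging the wrist round in free space first, and joint 6 sat at its lower limit for part of that swing.

**Final position (both cameras):**

| Check | Measured | Limit |
|---|---|---|
| Post axis from line centre | 1.1–1.2 mm short | 8 mm |
| Angle to the line | under 0.01 rad | 0.105 rad |
| Axis height | 37.7 mm | 34–42 mm |
| Middle to the point below the bit | 10–12 mm to the side | 30 mm |

- **Stillness:** the post did not move measurably while I opened the fingers and backed off.
- **Force:** the tool force readings I took between moves never rose above noise, about 1.5 N. I saw no contact with the drill, and the tools in view looked unmoved.
- **Disagreement:** the cameras differed by about 4 mm in absolute position and by up to 8 mm on the post while the gripper hid part of it. They agreed to 0.2 mm once it was clear.
- **Not checked:** I inferred the quarter turn from the 154 mm the post travelled without slipping noticeably; I did not measure it.

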